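# Index the dry box out of its hold-down and crack its sealed lid

## Task

The sealed dry box on the slide is parked under its hold-down arm: push its carrier along the slide to the middle station until it clicks into the detent, without running past it and with the lid still shut. Then break the lid free of its clinging seal and hold it by its handle about a finger's width open at the front edge (10 to 25 mm) so that the air can equalise, never letting it fly open more than about 35 mm. Finish while still holding the lid there, with the carrier still in the detent, and leave the tools and parts round about alone.

Things in the scene. Friction and masses are not known exactly. Their poses are not given: they have to be found in the camera images.
- slide_base: indexing slide fixed to the bench: aluminium plate 190x460x10 mm with two steel guide rails along its own y. Origin on the bench, under the box's centre when the carrier is in the middle station. Own z up, +y = way the carrier must go (about the robot's left), +x away from the robot. Pegs on its front edge mark home (y -120 mm), middle (0) and far station (+100 mm)
- hold_down (a point): tip of the fixed dark steel hold-down arm: 16 mm wide, reaching from here 122 mm along slide_base +x, 108 to 119 mm above the bench. It blocks the lid while the carrier is short of the middle station and clears it by 7 mm sideways when the carrier is seated there
- carrier (a joint): carrier's travel along slide_base +y, m: 0 home, 0.120 in the middle station's detent, 0.220 in the far one. Starts between 0 and 0.06. Friction about 1 N; a sprung pin needs about 8 to 9 N to climb into the detent (starting at about 0.105) or out of it (either way), and draws the carrier in over the last 6 mm. Captive on its rails; it stays where it is left
- push_post (a point): upright round steel post at the trailing (home) end of the carrier, to push it by: 14 mm diameter, 36 to 128 mm above the bench. The point is on its axis, 115 mm above the bench. The lid's nearest edge is 44 mm from this axis along +y. Behind it, on the home side, nothing is higher than 41 mm
- opening_station (a point): the point, fixed on the slide_base, where push_post lies when the carrier is seated in the middle (opening) station
- lid (a joint): opening angle of the lid about the hinge on its far rim, rad: 0 shut and sealed, growing as the front edge rises (14 mm per 0.1 rad there, 11.5 mm at the handle). The seal clings: it takes 13 N upward at the handle to start, then the force falls; free above 0.055, where only its weight is left (2 N at the handle). Let go, it drops to 0.05 or less
- lid_handle (a point): middle of the grip bar of the bow handle near the lid's front edge: round, 10 mm diameter, 70 mm long, along slide_base y, 137 mm above the bench when shut, 30 mm above the lid's plate, on two 10 mm legs at its ends. Pinch it from above, one finger in front of the bar and one behind. 115 mm from the hinge axis; lid 142x142x8 mm on a box 130x130x60 mm
- lid_hinge (a point): point on the lid's hinge axis, in the middle of the far rim of the box, 99 mm above the bench; the axis runs along slide_base y
- spanner_14: bystander: combination spanner, 29x197x8 mm, loose on the bench beside the slide; origin at the centre of its underside. Leave alone.
- tape_roll: bystander: black roll of tape, 68x70x19 mm, loose on the bench beside the slide; origin at the centre of its underside. Leave alone.
- nut_2: bystander: hexagon nut, 22x24x12 mm, loose on the bench beside the slide; origin at the centre of its underside. Leave alone.
- oil_stone: bystander: dark oil stone, 25x51x13 mm, loose on the bench beside the slide; origin at the centre of its underside. Leave alone.
- brake_shoe_new_1: bystander: curved brake shoe, 70x156x32 mm, loose on the bench beside the slide; origin at the centre of its underside. Leave alone.
- wheel_cyl_pin: bystander: turned pin, 17x80x17 mm, lying flat, loose on the bench beside the slide; origin at the centre of its underside. Leave alone.

How it is judged:
On the way, in this order (a step that is already met when the one before it is completed fails the run):
1. the carrier sits in the middle station's detent with the lid still shut (value of joint carrier between 0.116 and 0.124 m and value of joint lid below 0.02 rad), for 0.3 s.
2. the lid is broken free of its seal and held slightly open, the carrier still in the detent (value of joint carrier between 0.116 and 0.124 m and value of joint lid between 0.07 and 0.18 rad and contact force between lid and the fingers above 0.7 N), for 0.2 s.
At the end, for the whole second after the job is handed in: the carrier sits within 4 mm of the opening station's detent; the lid is between 0.07 and 0.18 rad open (10 to 25 mm at its front edge), still, and carried by the gripper's fingers (contact force over 0.7 N), which still hold it (all of step 2 and velocity of joint lid between -0.05 and 0.05 rad/s); the arm keeps its last pose, push and grip.
It fails at once if the lid flies open by more than 0.26 rad (36 mm at the front edge) (value of joint lid above 0.26 rad).
It fails at once if the lid is opened before the carrier is in the opening station (value of joint lid above 0.05 rad and value of joint carrier below 0.11 m).
It fails at once if the carrier runs more than 20 mm past the opening station (value of joint carrier above 0.14 m).
It fails at once if a bystander is moved more than 30 mm (distance of any of spanner_14, tape_roll, nut_2, oil_stone, brake_shoe_new_1, wheel_cyl_pin from where it was at the start of the episode above 0.03 m).
It also fails if it takes over 51 s, if anything falls off the work surface, if the arm or the gripper's body presses on something with over 40 N, if the wrist force passes 120 N, or if a joint passes its speed limit or range.

## Robot

A 6-joint arm with a two-finger parallel gripper is mounted at the origin on a cart in front of the work surface, level with it; the furniture and walls round the work are solid. World frame = base frame: x ahead of the robot, y to its left, z up, the work surface at z = 0. Lengths are in m, angles in rad, forces in N, time in s.
With the tool pointing down it reaches from about 0.325 to 0.9 m from the base axis. Payload 6.1 kg.
Tool frame: the origin (TCP) lies at the very end of the fingers, on their centre line; the grasp point (between the pads) lies 19 mm behind it; z points along the fingers, y is the direction in which the jaws open and shut (so a half turn about z gives the same grasp; the last joint's range is limited). The gripper opens to 85 mm and grips with 20 to 120 N. Pads are 22 mm wide; open, the fingers measure 114 mm over their backs; the gripper's body (76 mm by 85 mm) begins 54 mm behind the grasp point. The pads swing forward as they close: fully open they stand 13 mm farther back than shut.
Start: joints at [-1.315, 0.22, 1.526, -0, 1.395, -0.126], TCP at [0.233, -0.58, 0.192] pointing down, gripper open.
Joint ranges: [-2.98, 2.98], [-0.91, 2.08], [0.09, 2.57], [-1.24, 4.39], [0.2, 2.65], [-2.68, 2.68]. Speed limits (rad/s): [2.57, 2.57, 3.01, 3.14, 3.14, 3.14].

## Interface

Orientations are given as a unit quaternion [x, y, z, w].
In Python, from rig import manip gives the robot as it stands.
- The arm moves only by the tool apply_moves, never from a script. Its argument "moves" is text: rows parted by semicolons, each of 6 numbers parted by spaces: the shift along the tool's x, y, z in cm, then the turn, a rotation vector about the tool's x, y, z in degrees. In form: tx ty tz rx ry rz; .... A call has exactly 8 rows; each row shifts and turns the commanded pose from where the row before left it, along the tool's axes as they then stand; what a row does not reach is not made up. A row lasts 1/8 s, in which the tool goes at most 62.5 mm and 10.7 degrees, less where a joint would pass 70% of its speed; a pose out of reach is approached as far as the arm can. A call is refused whole if a number of a shift passes 6.25 or a number of a turn 10.7, either way. A call with a gripper value outside its range is refused whole. "gripper" is the finger opening in cm, from 0 to 8.54, set as the call begins (left out, the last holds). The fingers move at their own pace and stop on an object; "grip_force" is the grip in N (left out, the last holds). Time passes only in rows, so rows that do not move let the fingers close, or fill a call up. It gives the time, the measured TCP pose, the force and the opening at its end, in the units of the state.
- manip.sense(): the state, without advancing time (a new reading comes with each control period).
- manip.snapshot(name): name is "scene" or "top" or "wrist"; returns the picture (384x512x3 uint8, blue, green, red); there is no depth.
- manip.camera_info(name): a dict with "fovy" (degrees; the focal length in pixels is half the picture's height over the tangent of half this angle, whatever the lens; pixels are square), "cx", "cy" (the principal point, pixels), "R" (3x3) and "t" (3): a world point X has camera coordinates R X + t. Camera axes: x right, y down, z forward; pixel columns grow to the right and rows downward; lengths in m; the calibration is good to about 2 mm. A picture is of the moment at which its call begins: read the wrist's pose just before it. camera_info takes no time and is no camera call; for the wrist camera it gives the pose at the moment of the call.
- manip.sign_off(): hands the job in, once; it reports no verdict.
Trained networks look in the newest picture that a camera, given by its name, has taken for a name from the list of things; names that differ only in an ending like _2 or _b are one class to them, and where a whole thing is asked for, a point or a joint stands for the part that bears it (a point fixed in the world has none). Each returns a list of dicts, best first, with "score" (0 to 1); they miss things now and then, are a little off and sometimes report something else, mostly with a low value. They report only what shows in the picture. A call takes as long as a camera call.
- manip.trace(name, camera): "mask" (384x512 bool, what is visible of it) and "position" ([row, column] in pixels, amid what is visible of it).
- manip.pinpoint(name, camera): "position" ([row, column] in pixels: a listed point, or the origin of a listed thing).
The state is a dict: "clock": time; "joint_pos": joint angles; "qvel": joint speeds; "tau": joint torques, N m; "position": TCP position; "eef_rot": TCP orientation; "wrist_force": force on the tool from outside, world axes, zero at the start; "moment": the same for the moment, N m; "finger_gap": finger opening in m.
Only numpy, scipy, OpenCV 4.12 (cv2) and the standard library are available. Lean on these libraries where they do the work, as an engineer would, in place of code of your own. Each camera call takes 0.05 s, during which the arm holds its last target. There are 200 camera calls.

## Working session

There is one attempt and no reset: what is moved stays moved. The work goes in short steps, Python scripts to look and compute and a tool call to move; the robot and the scene stay as the last step left them, time stands still between calls to the robot, and variables do not carry over. Pictures are saved under pics/ and viewed, about 8 in all and at most 12, crops included, and the job is handed in when it is done.

Besides the shell and the picture viewer there is one more tool, called after ">>>" by a JSON object that holds its "api" and its "payload". apply_moves: Moves the arm, as the interface text tells. Its arguments: {"type":"object","properties":{"moves":{"type":"string"},"gripper":{"type":"number"},"grip_force":{"type":"number"}},"required":["moves"]}

```bash
ls; mkdir -p pics
cat > h.py <<'E'
from rig import manip
import numpy as np, cv2
from scipy.spatial.transform import Rotation as Rn
def ray(cam,rc):
    c=manip.camera_info(cam); f=192/np.tan(np.radians(c["fovy"])/2)
    R=np.array(c["R"]);t=np.array(c["t"])
    d=R.T@np.array([(rc[1]-c["cx"])/f,(rc[0]-c["cy"])/f,1]); return -R.T@t,d/np.linalg.norm(d)
def atz(cam,rc,z):
    o,d=ray(cam,rc); return o+d*(z-o[2])/d[2]
def proj(cam,X):
    c=manip.camera_info(cam); f=192/np.tan(np.radians(c["fovy"])/2)
    p=np.array(c["R"])@X+np.array(c["t"]); return [p[1]/p[2]*f+c["cy"],p[0]/p[2]*f+c["cx"]]
E
python3 - <<'E'
from h import *
a=manip.snapshot("scene");b=manip.snapshot("top")
cv2.imwrite("pics/s.png",a);cv2.imwrite("pics/t.png",b)
Z=dict(slide_base=0,hold_down=.1135,push_post=.115,opening_station=.115,lid_handle=.137,lid_hinge=.099)
for n,z in Z.items():
  for cam in("scene","top"):
    for r in manip.pinpoint(n,cam)[:2]: print(n,cam,round(r["score"],2),np.round(r["position"],1),np.round(atz(cam,r["position"],z),4))
s=manip.sense();print(s)
E
```

```text
pics
slide_base scene 0.89 [219.7 262. ] [0.5578 0.045  0.    ]
slide_base top 0.94 [213.3 259. ] [0.5624 0.0608 0.    ]
hold_down scene 0.91 [170.1 287.8] [ 0.532  -0.0404  0.1135]
hold_down top 0.71 [216.4 299. ] [ 0.5318 -0.0363  0.1135]
hold_down top 0.36 [237.4 177.8] [0.491  0.2656 0.1135]
push_post scene 0.69 [262.9 293.2] [0.4204 0.2064 0.115 ]
push_post scene 0.64 [146.8 315.7] [ 0.4999 -0.1566  0.115 ]
push_post top 0.77 [227.9 345.3] [ 0.4983 -0.149   0.115 ]
opening_station scene 0.89 [170.6 299.7] [ 0.5046 -0.0506  0.115 ]
opening_station top 0.71 [232.3 308.8] [ 0.4909 -0.0578  0.115 ]
lid_handle scene 0.7 [164.6 296.5] [ 0.5128 -0.0436  0.137 ]
lid_handle top 0.78 [222.6 303.3] [ 0.5126 -0.0427  0.137 ]
lid_hinge top 0.71 [181.6 301.6] [ 0.6247 -0.0507  0.099 ]
{'clock': 0.7, 'joint_pos': array([-1.31510171e+00,  2.20378261e-01,  1.52648172e+00, -6.16985202e-06,
        1.39469978e+00, -1.26102462e-01]), 'qvel': array([-3.90675903e-04,  4.86028850e-05,  1.92956603e-04,  5.22776638e-04,
       -2.35359059e-03, -6.79179546e-04]), 'tau': array([-2.20053143e-04, -4.96697831e+01, -3.89640713e+01, -2.05476244e-04,
        6.79218083e-04, -1.15870151e-05]), 'position': array([ 0.23286192, -0.58000472,  0.19182281]), 'eef_rot': array([ 9.81834039e-01,  1.89741718e-01, -1.96616225e-06,  1.66050661e-05]), 'wrist_force': array([-0.23269528,  0.22050397, -0.27058466]), 'moment': array([-0.03224173, -0.02881502,  0.03633082]), 'finger_gap': 0.0855800145130214}
```

Run:
```python
import cv2,numpy as np
b=cv2.imread("pics/t.png");a=cv2.imread("pics/s.png")
cv2.imwrite("pics/t2.png",cv2.resize(b[100:350,110:430],None,fx=2.4,fy=2.4,interpolation=cv2.INTER_CUBIC))
cv2.imwrite("pics/s2.png",cv2.resize(a[80:320,140:460],None,fx=2.4,fy=2.4,interpolation=cv2.INTER_CUBIC))
```

```text
(no output)
```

View pics/t2.png

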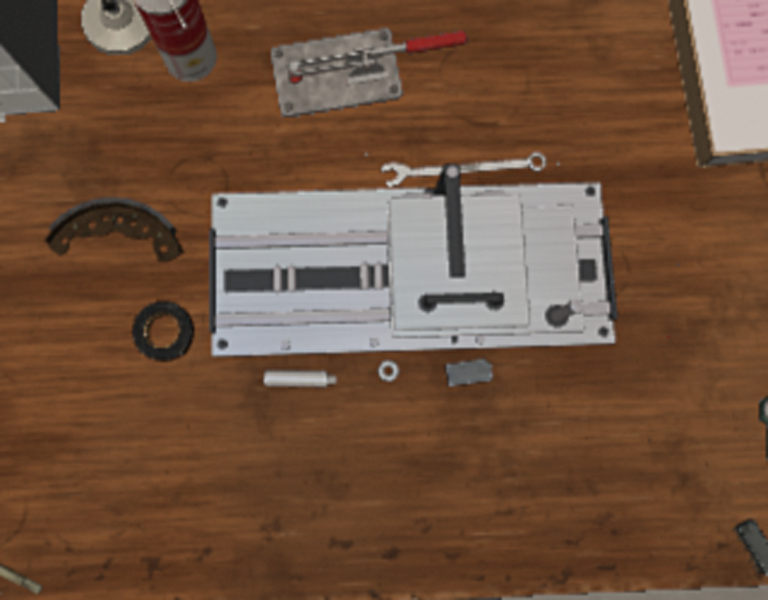

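View pics/s2.png

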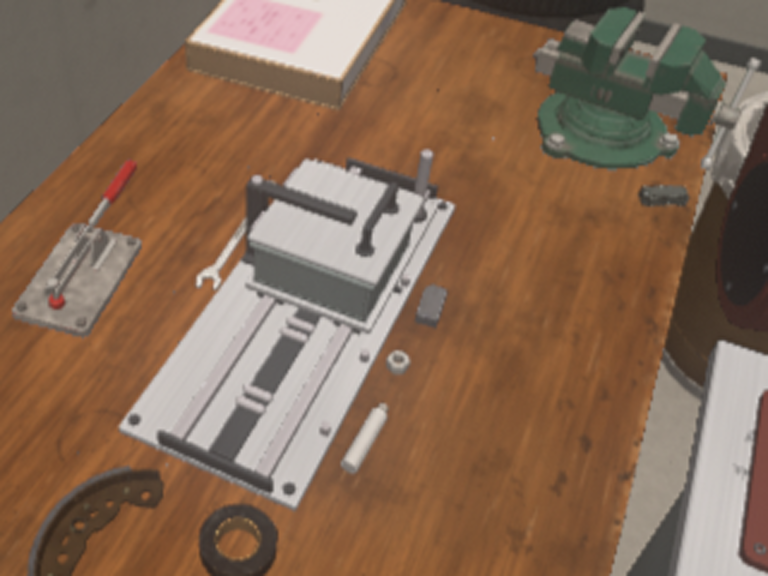

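The top view shows the post at the home end at about (345,228) px and the handle at about (303,223) px. The hold-down arm lies over the lid, and the slide is yawed by about 2°. The scene view agrees. Next I'll get the yaw and plan the approach.

```bash
cat >> h.py <<'E'
def plan(target,yaw,n):
    "rows (tool cm/deg) from present pose to target, tool x along slide +y"
    s=manip.sense();p=np.array(s["position"]);R=Rn.from_quat(s["eef_rot"])
    a=np.radians(90+yaw);T=Rn.from_matrix(np.array([[np.cos(a),np.sin(a),0],[np.sin(a),-np.cos(a),0],[0,0,-1]]).T)
    rv=(R.inv()*T).as_rotvec(); d=(np.array(target)-p)/n
    for i in range(n):
        Ri=R*Rn.from_rotvec(rv*i/n)
        print(np.round(Ri.inv().apply(d)*100,2),np.round(np.degrees(rv/n),2))
E
python3 - <<'E'
from h import *
c=[(212,194),(600,183),(615,342),(213,355)]
w=[atz("top",(y/2.4+100,x/2.4+110),.01) for x,y in c];print(np.round(w,4),np.mean(w,0))
for i,j in((1,0),(2,3)): d=w[j]-w[i];print(np.degrees(np.arctan2(-d[0],d[1])))
for i,j in((3,0),(2,1)): d=w[j]-w[i];print(np.degrees(np.arctan2(d[1],d[0])))
plan((.498,-.215,.2),1.8,8)
E
```

```text
[[ 0.6602  0.2287  0.01  ]
 [ 0.6563 -0.2306  0.01  ]
 [ 0.4685 -0.2291  0.01  ]
 [ 0.4716  0.2289  0.01  ]] [ 5.64183085e-01 -5.21477229e-04  1.00000000e-02]
-0.4852935081845845
-0.3858437418136029
-0.038773048262974764
-0.44073856588477955
[ 4.78 -3.   -0.1 ] [ 0.    0.   -8.74]
[ 5.18 -2.24 -0.1 ] [ 0.    0.   -8.74]
[ 5.46 -1.43 -0.1 ] [ 0.    0.   -8.74]
[ 5.61 -0.58 -0.1 ] [ 0.    0.   -8.74]
[ 5.63  0.28 -0.1 ] [ 0.    0.   -8.74]
[ 5.52  1.13 -0.1 ] [ 0.    0.   -8.74]
[ 5.29  1.96 -0.1 ] [ 0.    0.   -8.74]
[ 4.93  2.74 -0.1 ] [ 0.    0.   -8.74]
```

>>> {"api": "apply_moves", "payload": {"moves": "4.78 -3 0 0 0 -9; 5.18 -2.24 0 0 0 -9; 5.46 -1.43 0 0 0 -9; 5.61 -0.58 0 0 0 -9; 5.63 0.28 0 0 0 -9; 5.52 1.2 0 0 0 -9; 5.29 2.05 0 0 0 -9; 4.7 2.85 0 0 0 -9", "gripper": 0, "grip_force": 60}}

```text
clock: 1.7
position: [0.4956, -0.2121, 0.1922]
eef_rot: [0.681, 0.732, 0.0, 0.0]
wrist_force: [-0.2, -0.7, 0.3]
finger_gap: -0.0002
```

Run:
```python
from h import *
b=manip.snapshot("wrist");cv2.imwrite("pics/w1.png",b)
for n,z in dict(push_post=.115,hold_down=.1135,lid_handle=.137,opening_station=.115).items():
    for r in manip.pinpoint(n,"wrist")[:2]: print(n,round(r["score"],2),np.round(r["position"],1),np.round(atz("wrist",r["position"],z),4))
s=manip.sense();print(s["clock"],s["position"],s["wrist_force"],s["finger_gap"],Rn.from_quat(s["eef_rot"]).as_matrix().round(4))
plan((.498,-.205,.095),-.4,4)
```

```text
push_post 0.87 [121.6 264.6] [ 0.5004 -0.1552  0.115 ]
1.95 [ 0.49451359 -0.21380014  0.19179802] [ 0.80758591 -0.34779054  0.50402942] 0.00012055273693880884 [[-6.740e-02  9.977e-01 -3.000e-04]
 [ 9.977e-01  6.740e-02 -4.000e-04]
 [-4.000e-04 -4.000e-04 -1.000e+00]]
[0.21 0.1  2.42] [-0.01  0.01  1.07]
[0.22 0.1  2.42] [-0.01  0.01  1.07]
[0.22 0.09 2.42] [-0.01  0.01  1.07]
[0.22 0.09 2.42] [-0.01  0.01  1.07]
```

View pics/w1.png

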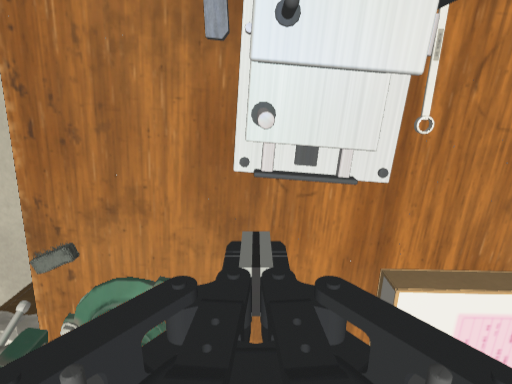

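The wrist view shows the post at (264,118) px with clear space behind it. I'll descend behind it and turn by about 4.3°.

>>> {"api": "apply_moves", "payload": {"moves": "0.2 0.15 2.5 0 0 1.1; 0.2 0.15 2.5 0 0 1.1; 0.2 0.15 2.5 0 0 1.1; 0.2 0.1 2.5 0 0 1; 0.5 0 0 0 0 0; 0.5 0 0 0 0 0; 0.4 0 0 0 0 0; 0 0 0 0 0 0"}}

```text
clock: 2.95
position: [0.5006, -0.1915, 0.0929]
eef_rot: [0.71, 0.705, 0.0, 0.001]
wrist_force: [0.6, 1.0, -0.4]
finger_gap: 0.0003
```

Run:
```python
from h import *
for c in("top","wrist"):
  b=manip.snapshot(c)
  for n,z in dict(push_post=.115,lid_handle=.137,opening_station=.115,hold_down=.1135,lid_hinge=.099,slide_base=0).items():
    for r in manip.pinpoint(n,c)[:2]: print(n,c,round(r["score"],2),np.round(r["position"],1),np.round(atz(c,r["position"],z),4))
s=manip.sense();print(s["clock"],s["position"],s["wrist_force"],Rn.from_quat(s["eef_rot"]).as_matrix().round(4)[0])
```

```text
push_post top 0.9 [227.4 349. ] [ 0.4992 -0.1583  0.115 ]
lid_handle top 0.96 [222.4 303.5] [ 0.513  -0.0432  0.137 ]
opening_station top 0.8 [230.5 310.5] [ 0.4952 -0.0623  0.115 ]
opening_station top 0.45 [217.1 265.8] [0.5329 0.0468 0.115 ]
hold_down top 0.94 [217.4 296.6] [ 0.5295 -0.0301  0.1135]
lid_hinge top 0.87 [180.9 299.3] [ 0.6268 -0.0449  0.099 ]
slide_base top 0.94 [214.5 262.4] [0.5586 0.0514 0.    ]
slide_base top 0.26 [172.6 303.7] [ 0.6759 -0.0726  0.    ]
push_post wrist 0.58 [173.6 255. ] [ 0.4997 -0.1571  0.115 ]
3.65 [ 0.49996974 -0.19147452  0.09179358] [ 0.33479963 -0.1691701  -0.11576679] [0.0074 1.     0.    ]
```

>>> {"api": "apply_moves", "payload": {"moves": "0.8 0 0 0 0 0; 0.8 0 0 0 0 0; 1 0 0 0 0 0; 1 0 0 0 0 0; 1 0 0 0 0 0; 1 0 0 0 0 0; 0.8 0 0 0 0 0; 0.6 0 0 0 0 0"}}

```text
clock: 4.65
position: [0.5005, -0.1209, 0.0918]
eef_rot: [0.71, 0.705, 0.0, 0.0]
wrist_force: [-0.2, -0.4, 0.1]
finger_gap: 0.0002
```

>>> {"api": "apply_moves", "payload": {"moves": "0.5 0 0 0 0 0; 0.3 0 0 0 0 0; 0.3 0 0 0 0 0; 0.2 0 0 0 0 0; 0 0 0 0 0 0; 0 0 0 0 0 0; 0 0 0 0 0 0; 0 0 0 0 0 0"}}

```text
clock: 5.65
position: [0.5006, -0.1085, 0.0918]
eef_rot: [0.71, 0.704, 0.0, -0.0]
wrist_force: [-0.6, 0.0, -0.8]
finger_gap: 0.0
```

Run:
```python
from h import *
for c in("top","wrist","scene"):
  b=manip.snapshot(c);cv2.imwrite(f"pics/b_{c}.png",b)
  for n,z in dict(push_post=.115,lid_handle=.137,opening_station=.115,slide_base=0).items():
    for r in manip.pinpoint(n,c)[:1]: print(n,c,round(r["score"],2),np.round(r["position"],1),np.round(atz(c,r["position"],z),4))
s=manip.sense();print(s["clock"],s["position"],s["wrist_force"])
```

```text
lid_handle top 0.64 [222.9 300.3] [ 0.5121 -0.0354  0.137 ]
opening_station top 0.59 [228.1 310.9] [ 0.5011 -0.0637  0.115 ]
slide_base top 0.93 [213.8 261. ] [0.5607 0.0552 0.    ]
push_post wrist 0.89 [308.1 255.2] [ 0.4998 -0.1576  0.115 ]
lid_handle wrist 0.81 [109.1 276.2] [ 0.5097 -0.0405  0.137 ]
push_post scene 0.57 [144.9 316.6] [ 0.5003 -0.1652  0.115 ]
lid_handle scene 0.6 [166.1 299. ] [ 0.5055 -0.0413  0.137 ]
opening_station scene 0.97 [168.6 302.9] [ 0.5001 -0.0611  0.115 ]
slide_base scene 0.64 [219.  264.6] [0.5528 0.0399 0.    ]
6.4 [ 0.50057309 -0.1084521   0.09181423] [0.64708998 0.02758994 0.33235037]
```

Run:
```python
import cv2,numpy as np
b=cv2.imread("pics/b_wrist.png");a=cv2.imread("pics/b_scene.png")[60:250,180:400]
a=cv2.resize(a,None,fx=2.02,fy=2.02,interpolation=cv2.INTER_CUBIC)[:384]
cv2.imwrite("pics/b2.png",cv2.resize(np.hstack([b[:384,110:430],a]),None,fx=1,fy=1))
```

```text
(no output)
```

View pics/b2.png

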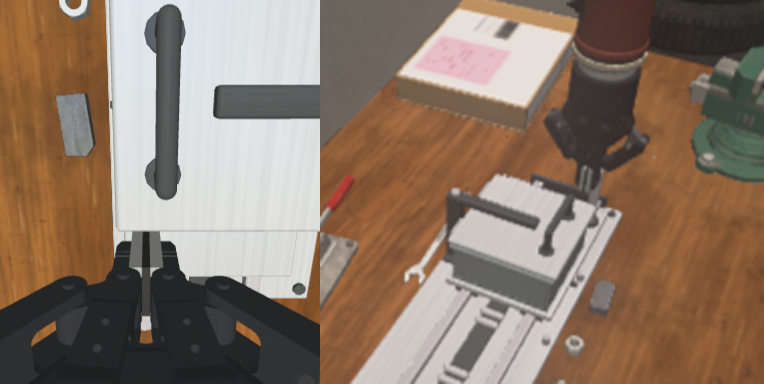

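Run:
```python
from h import *
s=manip.sense();p=s["position"]
for c in("scene","wrist","top"):
    print(c,"tcp",np.round(proj(c,p)),"grasp",np.round(proj(c,p+[0,0,.019])),"postbase/top if -.157",[np.round(proj(c,np.array([.5,-.157,z]))) for z in(.036,.128)],"lid corner",np.round(proj(c,np.array([.487,-.113,.107]))))
b=cv2.imread("pics/b_wrist.png")[200:384,170:340];a=cv2.imread("pics/b_scene.png")[100:220,240:360]
b=cv2.resize(b,None,fx=3,fy=3,interpolation=cv2.INTER_CUBIC)[:480,:400]
b=cv2.resize(cv2.imread("pics/b_wrist.png")[210:370,190:320],(390,480),interpolation=cv2.INTER_CUBIC)
a=cv2.resize(a,(400,400),interpolation=cv2.INTER_CUBIC);a=np.vstack([a,np.zeros((80,400,3),np.uint8)])
cv2.imwrite("pics/b3.png",np.hstack([b,a]))
```

```text
scene tcp [164. 308.] grasp [159. 309.] postbase/top if -.157 [array([169., 312.]), array([143., 316.])] lid corner [160. 314.]
wrist tcp [218. 256.] grasp [230. 256.] postbase/top if -.157 [array([247., 256.]), array([322., 256.])] lid corner [235. 233.]
top tcp [229. 327.] grasp [228. 329.] postbase/top if -.157 [array([231., 341.]), array([226., 350.])] lid corner [233. 331.]
```

View pics/b3.png

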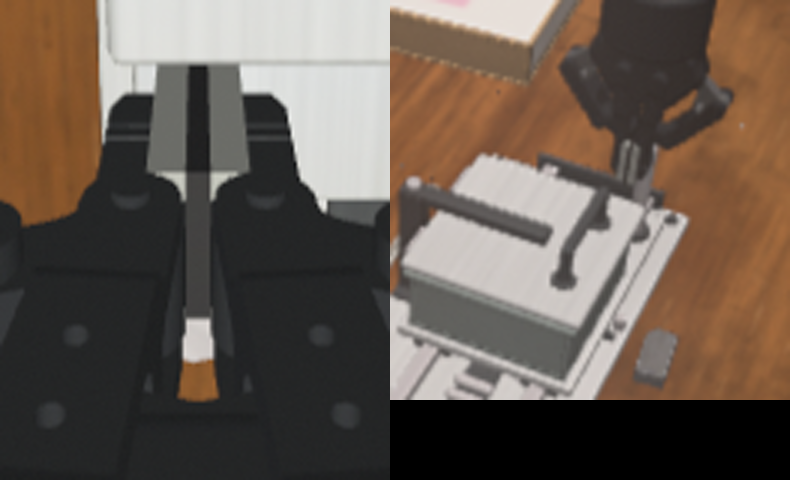

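The fingers ended between the post and the lid without moving the carrier: the post is still at about y −0.157 and the gap still reads 0. I'll back off, lift, and grip the post itself, so the drag is controlled both ways.

>>> {"api": "apply_moves", "payload": {"moves": "-0.6 0 0 0 0 0; -0.6 0 0 0 0 0; 0 0 -2 0 0 0; 0 0 -2 0 0 0; 0 0 -2 0 0 0; -1.5 0 0 0 0 0; -1.5 0 0 0 0 0; -0.6 0 0 0 0 0"}}

```text
clock: 7.4
position: [0.4994, -0.1577, 0.1505]
eef_rot: [0.71, 0.704, -0.0, -0.001]
wrist_force: [0.2, 0.0, -0.8]
finger_gap: 0.0001
```

Run:
```python
from h import *
for c in("scene","wrist","top"):
  b=manip.snapshot(c);cv2.imwrite(f"pics/c_{c}.png",b)
  for n,z in dict(push_post=.115,lid_handle=.137).items():
    for r in manip.pinpoint(n,c)[:1]: print(n,c,round(r["score"],2),np.round(r["position"],1),np.round(atz(c,r["position"],z),4))
s=manip.sense();print(s["clock"],s["position"],s["wrist_force"])
b=cv2.imread("pics/c_wrist.png")[160:384,130:380];a=cv2.imread("pics/c_scene.png")[80:220,240:380]
cv2.imwrite("pics/c3.png",np.hstack([cv2.resize(b,None,fx=1.7,fy=1.7),cv2.resize(a,(375,380),interpolation=cv2.INTER_CUBIC)]))
```

```text
push_post scene 0.6 [148.4 319.8] [ 0.488  -0.1552  0.115 ]
lid_handle scene 0.81 [165.1 296.4] [ 0.5124 -0.0418  0.137 ]
push_post wrist 0.93 [199.8 254.7] [ 0.4991 -0.1563  0.115 ]
lid_handle wrist 0.94 [ 15.5 271.9] [ 0.51  -0.039  0.137]
push_post top 0.62 [224.4 347.4] [ 0.5069 -0.1551  0.115 ]
lid_handle top 0.9 [224.8 303.1] [ 0.5072 -0.0419  0.137 ]
7.85 [ 0.50024146 -0.15608965  0.15175528] [-1.13574524  0.3371444  -0.27315551]Traceback (most recent call last):
  File "<stdin>", line 8, in <module>
    return _nx.concatenate(arrs, 1, dtype=dtype, casting=casting)
           ~~~~~~~~~~~~~~~^^^^^^^^^^^^^^^^^^^^^^^^^^^^^^^^^^^^^^^
ValueError: all the input array dimensions except for the concatenation axis must match exactly, but along dimension 0, the array at index 0 has size 381 and the array at index 1 has size 380
```

>>> {"api": "apply_moves", "payload": {"moves": "0 0 0 0 0 0; 0 0 0 0 0 0; 0 0 0 0 0 0; 0 0 1.2 0 0 0; 0 0 1.2 0 0 0; 0 0 1.2 0 0 0; 0 0 1.2 0 0 0; 0 0 1.2 0 0 0", "gripper": 4.5, "grip_force": 50}}

```text
clock: 8.85
position: [0.5, -0.1564, 0.0907]
eef_rot: [0.71, 0.704, -0.0, -0.0]
wrist_force: [0.5, -0.3, 0.1]
finger_gap: 0.0451
```

>>> {"api": "apply_moves", "payload": {"moves": "0 0 0 0 0 0; 0 0 0 0 0 0; 0 0 0 0 0 0; 0 0 0 0 0 0; 0 0 0 0 0 0; 0 0 0 0 0 0; 0 0 0 0 0 0; 0 0 0 0 0 0", "gripper": 0}}

```text
clock: 9.85
position: [0.5002, -0.1565, 0.0918]
eef_rot: [0.71, 0.704, -0.0, -0.0]
wrist_force: [-0.2, 0.0, -0.4]
finger_gap: 0.0002
```

Run:
```python
from h import *
for c in("scene","wrist","top"):
  b=manip.snapshot(c);cv2.imwrite(f"pics/d_{c}.png",b)
  for r in manip.pinpoint("push_post",c)[:1]: print(c,round(r["score"],2),np.round(r["position"],1),np.round(atz(c,r["position"],.115),4))
s=manip.sense();print(s["clock"],s["position"],s["finger_gap"])
P=s["position"]
for c in("scene","wrist","top"): print(c,np.round(proj(c,P)),np.round(proj(c,P+[0,0,.1])))
f=lambda n,r,c,h,w:cv2.resize(cv2.imread(f"pics/d_{n}.png")[r:r+h,c:c+w],(390,390),interpolation=cv2.INTER_CUBIC)
cv2.imwrite("pics/d3.png",np.hstack([f("wrist",150,150,200,200),f("scene",90,255,110,110)]))
```

```text
scene 0.7 [147.7 316.4] [ 0.497  -0.1539  0.115 ]
wrist 0.67 [232.9 255. ] [ 0.4997 -0.1561  0.115 ]
top 0.61 [225.2 346.3] [ 0.505  -0.1521  0.115 ]
10.15 [ 0.50019383 -0.15644071  0.09178031] -0.0003512538596237673
scene [154. 314.] [123. 320.]
wrist [218. 256.] [334. 256.]
top [228. 346.] [223. 356.]
```

View pics/d3.png

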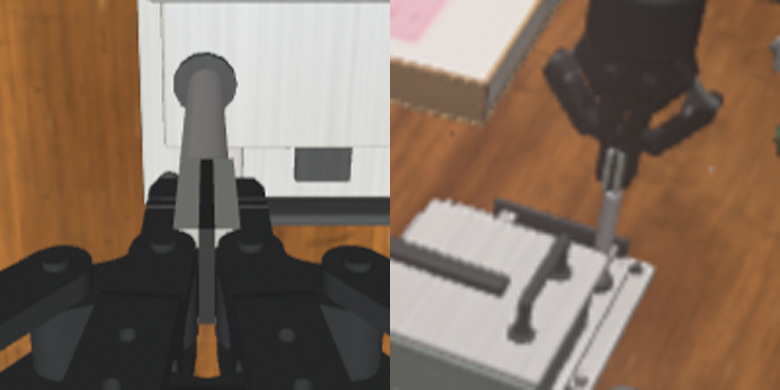

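The fingers closed on nothing, and in both views the visible fingertips end near the post's top, about 30 mm above the reported TCP. I'll measure that tool offset.

Run:
```python
from h import *
s=manip.sense();P=s["position"]
for dy in(0,.007,.011):
    o,d=ray("wrist",(231.5,256)); t=(P[1]+dy-o[1])/d[1]; print("wrist tip z",dy,(o+t*d).round(4))
print(o)
w=manip.snapshot("wrist");sc=manip.snapshot("scene")
f=lambda b,r,c,h,w:cv2.resize(b[r:r+h,c:c+w],(395,395),interpolation=cv2.INTER_CUBIC)
cv2.imwrite("pics/e3.png",np.hstack([f(w,215,235,60,60*1),f(sc,120,290,50,50)]))
for z in(.092,.11,.12,.13,.14): print(z,[(proj("scene",np.array([P[0],P[1],z]))-np.array([120,290]))*7.9])
```

```text
wrist tip z 0 [ 0.5003 -0.1564  0.1124]
wrist tip z 0.007 [ 0.5003 -0.1494  0.128 ]
wrist tip z 0.011 [ 0.5003 -0.1454  0.1368]
[ 0.50054058 -0.08330491  0.27464093]
0.092 [array([264.5295675 , 192.34940317])]
0.11 [array([223.29142778, 199.82311395])]
0.12 [array([199.91420174, 204.05983819])]
0.13 [array([176.19399672, 208.35872154])]
0.14 [array([152.12320891, 212.72114204])]
```

View pics/e3.png

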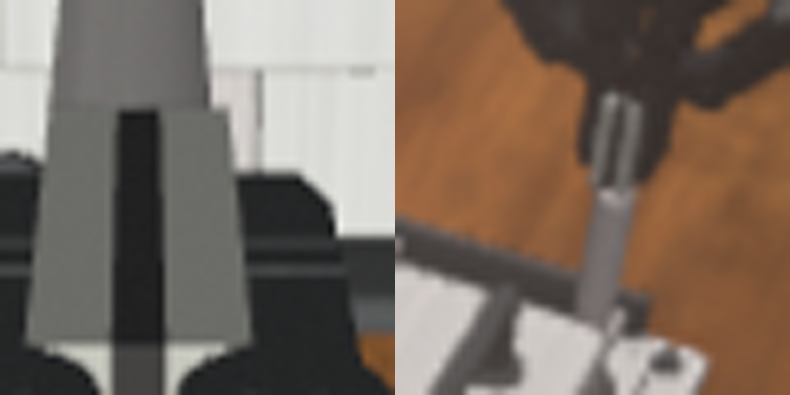

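Tips sit just above the post top, at z of about 0.13, so the real fingertips are roughly 37–40 mm above the reported TCP. I'll open, go 3 cm lower and close.

>>> {"api": "apply_moves", "payload": {"moves": "0 0 0 0 0 0; 0 0 0 0 0 0; 0 0 0 0 0 0; 0 0 0.6 0 0 0; 0 0 0.6 0 0 0; 0 0 0.6 0 0 0; 0 0 0.6 0 0 0; 0 0 0.6 0 0 0", "gripper": 4.5}}

```text
clock: 11.25
position: [0.5001, -0.1564, 0.0613]
eef_rot: [0.71, 0.704, -0.0, -0.0]
wrist_force: [0.5, 0.6, 0.4]
finger_gap: 0.045
```

>>> {"api": "apply_moves", "payload": {"moves": "0 0 0 0 0 0; 0 0 0 0 0 0; 0 0 0 0 0 0; 0 0 0 0 0 0; 0 0 0 0 0 0; 0 0 0 0 0 0; 0 0 0 0 0 0; 0 0 0 0 0 0", "gripper": 0, "grip_force": 50}}

```text
clock: 12.25
position: [0.4995, -0.1565, 0.0619]
eef_rot: [0.71, 0.705, -0.0, -0.001]
wrist_force: [-5.9, -0.8, 3.5]
finger_gap: 0.0122
```

Now gripping: gap 12 mm. I'll drag it along the slide.

>>> {"api": "apply_moves", "payload": {"moves": "0.6 0 0 0 0 0; 1 0 0 0 0 0; 1 0 0 0 0 0; 1 0 0 0 0 0; 1 0 0 0 0 0; 1 0 0 0 0 0; 1 0 0 0 0 0; 0.6 0 0 0 0 0"}}

```text
clock: 13.25
position: [0.4999, -0.0843, 0.0619]
eef_rot: [0.71, 0.705, -0.001, -0.0]
wrist_force: [-6.8, -1.6, 2.9]
finger_gap: 0.0123
```

Run:
```python
from h import *
for c in("scene","wrist","top"):
  b=manip.snapshot(c);cv2.imwrite(f"pics/g_{c}.png",b)
  for n,z in dict(lid_handle=.137,opening_station=.115,slide_base=0,hold_down=.1135).items():
    for r in manip.pinpoint(n,c)[:1]: print(n,c,round(r["score"],2),np.round(r["position"],1),np.round(atz(c,r["position"],z),4))
s=manip.sense();print(s["clock"],s["position"],s["wrist_force"],s["finger_gap"])
```

```text
lid_handle scene 0.8 [185.  287.1] [0.5067 0.0315 0.137 ]
opening_station scene 0.97 [166.9 304.1] [ 0.4996 -0.0683  0.115 ]
slide_base scene 0.68 [218.6 261.9] [0.5596 0.0418 0.    ]
hold_down scene 0.95 [169.2 287.9] [ 0.533  -0.0436  0.1135]
opening_station wrist 0.58 [227.4 255.4] [ 0.4999 -0.0674  0.115 ]
slide_base wrist 0.92 [  6.  335.5] [0.5564 0.0493 0.    ]
hold_down wrist 0.63 [163.5 337.1] [ 0.5351 -0.0386  0.1135]
lid_handle top 0.92 [225.1 275.5] [0.5091 0.025  0.137 ]
opening_station top 0.97 [229.4 308.3] [ 0.4982 -0.057   0.115 ]
slide_base top 0.96 [214.4 262.7] [0.5588 0.0506 0.    ]
hold_down top 0.97 [215.2 301. ] [ 0.5346 -0.0415  0.1135]
14.0 [ 0.49990697 -0.08397258  0.06185112] [-5.91305849  0.95489106  4.63567569] 0.01199286004727139
```

>>> {"api": "apply_moves", "payload": {"moves": "0.15 0 0 0 0 0; 0.15 0 0 0 0 0; 0.15 0 0 0 0 0; 0.15 0 0 0 0 0; 0.15 0 0 0 0 0; 0.15 0 0 0 0 0; 0 0 0 0 0 0; 0 0 0 0 0 0"}}

```text
clock: 15.0
position: [0.5, -0.0789, 0.0619]
eef_rot: [0.71, 0.704, -0.002, 0.001]
wrist_force: [-7.1, -12.0, 0.5]
finger_gap: 0.0124
```

>>> {"api": "apply_moves", "payload": {"moves": "0.1 0 0 0 0 0; 0.1 0 0 0 0 0; 0.1 0 0 0 0 0; 0 0 0 0 0 0; 0 0 0 0 0 0; 0 0 0 0 0 0; 0 0 0 0 0 0; 0 0 0 0 0 0"}}

```text
clock: 16.0
position: [0.5, -0.0734, 0.0619]
eef_rot: [0.71, 0.704, -0.001, -0.0]
wrist_force: [-5.0, -5.0, 3.1]
finger_gap: 0.0122
```

>>> {"api": "apply_moves", "payload": {"moves": "0.1 0 0 0 0 0; 0.1 0 0 0 0 0; 0.1 0 0 0 0 0; 0.1 0 0 0 0 0; 0 0 0 0 0 0; 0 0 0 0 0 0; 0 0 0 0 0 0; 0 0 0 0 0 0"}}

```text
clock: 17.0
position: [0.5001, -0.0683, 0.0619]
eef_rot: [0.71, 0.705, -0.0, -0.001]
wrist_force: [-5.2, -0.1, 4.3]
finger_gap: 0.012
```

>>> {"api": "apply_moves", "payload": {"moves": "0.1 0 0 0 0 0; 0.1 0 0 0 0 0; 0.05 0 0 0 0 0; 0 0 0 0 0 0; 0 0 0 0 0 0; 0 0 0 0 0 0; 0 0 0 0 0 0; 0 0 0 0 0 0"}}

```text
clock: 18.0
position: [0.5001, -0.0664, 0.0619]
eef_rot: [0.71, 0.705, -0.001, -0.0]
wrist_force: [-5.8, -2.1, 3.7]
finger_gap: 0.012
```

>>> {"api": "apply_moves", "payload": {"moves": "0 0 0 0 0 0; 0 0 0 0 0 0; 0 0 0 0 0 0; 0 0 -1 0 0 0; 0 0 -1.5 0 0 0; 0 0 -1.5 0 0 0; 0 0 -2 0 0 0; 0 0 -2 0 0 0", "gripper": 4.5}}

```text
clock: 19.0
position: [0.5013, -0.0661, 0.1437]
eef_rot: [0.71, 0.704, 0.0, 0.001]
wrist_force: [0.1, -0.5, 1.2]
finger_gap: 0.0451
```

Run:
```python
from h import *
for c in("scene","wrist","top"):
  b=manip.snapshot(c);cv2.imwrite(f"pics/k_{c}.png",b)
  for n,z in dict(push_post=.115,lid_handle=.137,opening_station=.115,lid_hinge=.099).items():
    for r in manip.pinpoint(n,c)[:1]: print(n,c,round(r["score"],2),np.round(r["position"],1),np.round(atz(c,r["position"],z),4))
s=manip.sense();print(s["clock"],s["position"],s["wrist_force"],s["finger_gap"])
```

```text
push_post scene 0.81 [165.6 303.9] [ 0.5018 -0.0726  0.115 ]
lid_handle scene 0.72 [189.  287.6] [0.5009 0.0429 0.137 ]
opening_station scene 0.67 [169.3 302. ] [ 0.5012 -0.0576  0.115 ]
lid_hinge scene 0.82 [184.6 237.8] [0.6254 0.0478 0.099 ]
push_post wrist 0.65 [206.2 255. ] [ 0.4996 -0.0672  0.115 ]
lid_handle wrist 0.63 [ 14.5 273.5] [0.5105 0.0495 0.137 ]
opening_station wrist 0.78 [205.8 255.5] [ 0.5    -0.0669  0.115 ]
lid_hinge wrist 0.87 [ 26.  445.6] [0.6247 0.0505 0.099 ]
push_post top 0.76 [225.8 309.8] [ 0.507  -0.0614  0.115 ]
lid_handle top 0.83 [225.  264.2] [0.5104 0.0524 0.137 ]
opening_station top 0.64 [229.6 309.4] [ 0.4976 -0.0597  0.115 ]
lid_hinge top 0.95 [182.3 262.9] [0.6266 0.0495 0.099 ]
19.75 [ 0.50079298 -0.06594187  0.14160342] [ 0.903581   -0.05954608  0.6019537 ] 0.044948994444221256
```

View pics/k_wrist.png

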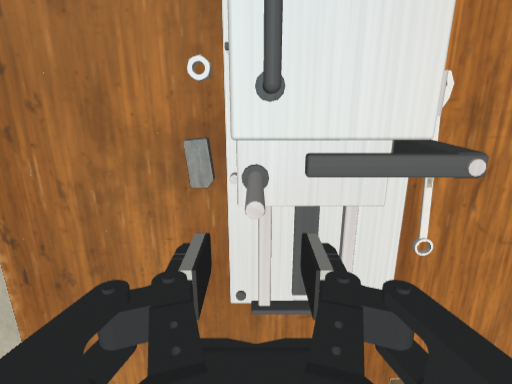

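Run:
```python
from h import *
for y in(-.035,-.028,-.022,-.02):print(y,np.round(proj("wrist",np.array([.57,y,.107])),1),np.round(proj("wrist",np.array([.57,y,.119])),1),np.round(proj("wrist",np.array([.57,y,.108])),1))
```

```text
-0.035 [158.2 353.3] [161.6 358.7] [158.5 353.7]
-0.028 [148.4 354.1] [151.2 359.6] [148.6 354.6]
-0.022 [139.8 354.9] [142.2 360.4] [140.  355.3]
-0.02 [136.9 355.1] [139.1 360.7] [137.  355.6]
```

Lid edge at row 139.5 (y −0.022) and hold-down edge at row 153.5 (y −0.030) give about 7–8 mm clearance, so the carrier is seated. Now to the handle.

>>> {"api": "apply_moves", "payload": {"moves": "2.9 0.2 0 0 0 0; 2.9 0.25 0 0 0 0; 2.9 0.25 0 0 0 0; 2.85 0.2 0 0 0 0; 0 0 0.5 0 0 0; 0 0 1 0 0 0; 0 0 1 0 0 0; 0 0 1 0 0 0"}}

```text
clock: 20.75
position: [0.5104, 0.0487, 0.1057]
eef_rot: [0.71, 0.704, -0.0, -0.0]
wrist_force: [-0.4, -0.2, 0.3]
finger_gap: 0.0451
```

Run:
```python
from h import *
w=manip.snapshot("wrist");cv2.imwrite("pics/m_w.png",w)
for r in manip.pinpoint("lid_handle","wrist")[:1]: print(r["score"],r["position"],atz("wrist",r["position"],.137))
s=manip.sense();print(s["clock"],s["position"],s["wrist_force"],s["finger_gap"])
```

```text
0.92 [238.8, 257.1] [0.51018008 0.04994006 0.137     ]
20.85 [0.50944851 0.0490025  0.10494369] [-0.42727578  0.40651319 -0.69027294] 0.04428375008985577
```

View pics/m_w.png

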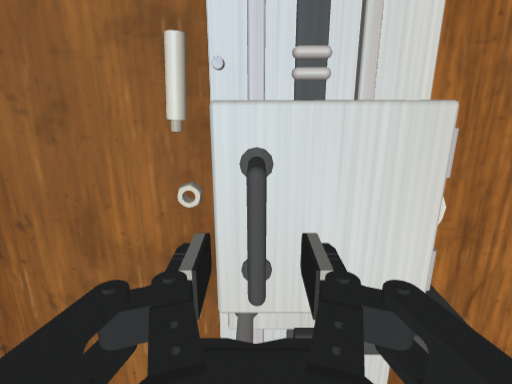

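The bar is centred between the open pads (column 257). I'll descend and pinch.

>>> {"api": "apply_moves", "payload": {"moves": "0 0.05 0.6 0 0 0; 0 0 0.6 0 0 0; 0 0 0.5 0 0 0; 0 0 0.5 0 0 0; 0 0 0.4 0 0 0; 0 0 0 0 0 0; 0 0 0 0 0 0; 0 0 0 0 0 0"}}

```text
clock: 21.85
position: [0.5115, 0.0495, 0.0811]
eef_rot: [0.71, 0.704, 0.0, 0.0]
wrist_force: [0.4, 0.2, 0.7]
finger_gap: 0.0449
```

>>> {"api": "apply_moves", "payload": {"moves": "0 0 0 0 0 0; 0 0 0 0 0 0; 0 0 0 0 0 0; 0 0 0 0 0 0; 0 0 0 0 0 0; 0 0 0 0 0 0; 0 0 0 0 0 0; 0 0 0 0 0 0", "gripper": 0, "grip_force": 70}}

```text
clock: 22.85
position: [0.5108, 0.0495, 0.081]
eef_rot: [0.71, 0.705, -0.0, -0.0]
wrist_force: [-5.4, 0.4, 4.8]
finger_gap: 0.0075
```

>>> {"api": "apply_moves", "payload": {"moves": "0 0 -0.1 0 0 0; 0 0 -0.1 0 0 0; 0 0 -0.1 0 0 0; 0 0.02 -0.1 0 0 0; 0 0 0 0 0 0; 0 0 0 0 0 0; 0 0 0 0 0 0; 0 0 0 0 0 0"}}

```text
clock: 23.85
position: [0.5108, 0.0495, 0.0819]
eef_rot: [0.71, 0.704, -0.0, -0.001]
wrist_force: [8.5, 0.4, -22.1]
finger_gap: 0.0077
```

>>> {"api": "apply_moves", "payload": {"moves": "0 0.05 0 0 0 0; 0 0.05 0 0 0 0; 0 0 0 0 0 0; 0 0 0 0 0 0; 0 0 0 0 0 0; 0 0 0 0 0 0; 0 0 0 0 0 0; 0 0 0 0 0 0"}}

```text
clock: 24.85
position: [0.5107, 0.0495, 0.082]
eef_rot: [0.71, 0.704, -0.001, -0.001]
wrist_force: [6.0, -0.3, -25.3]
finger_gap: 0.0076
```

Run:
```python
from h import *
w=manip.snapshot("wrist");t=manip.snapshot("scene")
f=lambda b,r,c,h,w:cv2.resize(b[r:r+h,c:c+w],(395,395),interpolation=cv2.INTER_CUBIC)
cv2.imwrite("pics/n.png",np.hstack([f(w,190,150,194,200),f(t,120,200,130,130)]))
s=manip.sense();print(s["clock"],s["position"],s["wrist_force"],s["moment"],s["finger_gap"])
```

```text
24.95 [0.51072472 0.04949025 0.08201147] [ 5.96820631e+00  1.57926549e-02 -2.48565434e+01] [-0.09501695 -0.9732305   0.04753431] 0.007674386872851937
```

View pics/n.png

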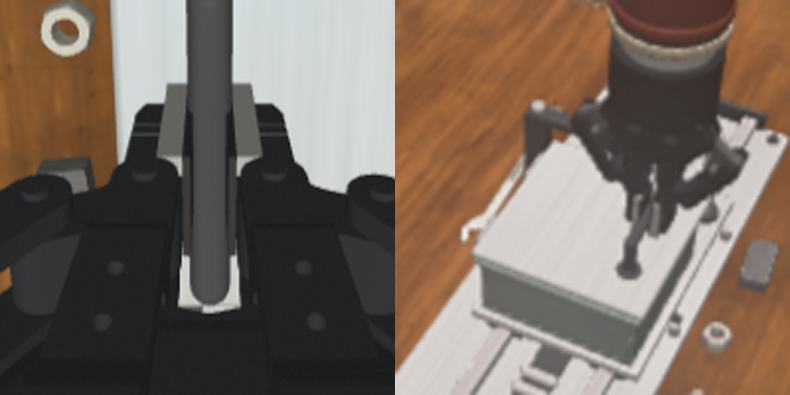

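Grip is good and the lid is still shut at about 25 N. The stored lag is only about 3 mm, so breakaway is safe; I'll keep pulling in small steps.

>>> {"api": "apply_moves", "payload": {"moves": "0 0.1 -0.05 0 0 0; 0 0.1 -0.05 0 0 0; 0 0 -0.05 0 0 0; 0 0 -0.05 0 0 0; 0 0 0 0 0 0; 0 0 0 0 0 0; 0 0 0 0 0 0; 0 0 0 0 0 0"}}

```text
clock: 25.95
position: [0.5106, 0.0495, 0.0822]
eef_rot: [0.71, 0.704, -0.003, -0.003]
wrist_force: [3.9, -1.2, -31.5]
finger_gap: 0.0073
```

>>> {"api": "apply_moves", "payload": {"moves": "0 0 -0.05 0.3 0 0; 0 0 -0.05 0.3 0 0; 0 0 -0.05 0.3 0 0; 0 0 -0.05 0.3 0 0; 0 0 0 0 0 0; 0 0 0 0 0 0; 0 0 0 0 0 0; 0 0 0 0 0 0", "grip_force": 100}}

```text
clock: 26.95
position: [0.5128, 0.0495, 0.0901]
eef_rot: [0.71, 0.705, -0.009, -0.009]
wrist_force: [-8.6, -0.8, -0.4]
finger_gap: 0.0062
```

Run:
```python
from h import *
w=manip.snapshot("wrist");t=manip.snapshot("scene")
f=lambda b,r,c,h,w:cv2.resize(b[r:r+h,c:c+w],(395,395),interpolation=cv2.INTER_CUBIC)
cv2.imwrite("pics/o.png",np.hstack([f(w,130,100,254,254),f(t,130,215,90,90)]))
s=manip.sense();print(s["clock"],s["position"],s["wrist_force"],s["moment"],s["finger_gap"],s["eef_rot"])
```

```text
27.05 [0.51283053 0.04945926 0.09012497] [-9.07366776 -0.40455166 -1.33724418] [-1.01486148e-01  1.73460650e+00 -1.01154920e-03] 0.006422122929469013 [ 0.70955095  0.70454641 -0.00876349 -0.00866077]
```

View pics/o.png

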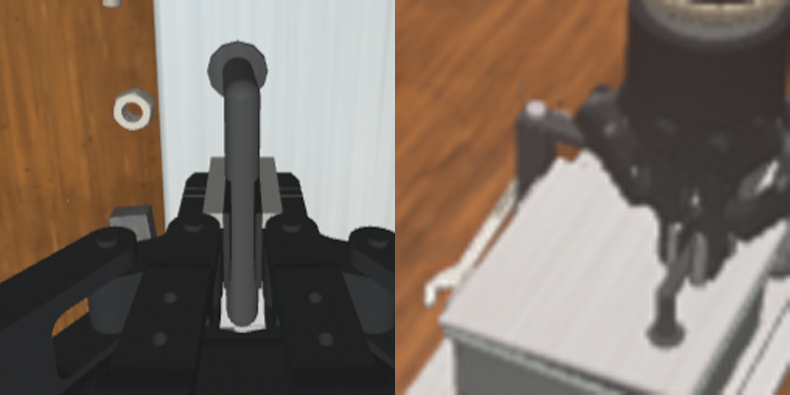

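It broke free smoothly. TCP is up 9 mm and the bar sits unchanged between the pads, so the lid is at about 0.08 rad. I'll raise 4.5 mm more to reach about 0.12.

>>> {"api": "apply_moves", "payload": {"moves": "0 0 -0.08 0.4 0 0; 0 0 -0.08 0.4 0 0; 0 0 -0.08 0.4 0 0; 0 0 -0.08 0.4 0 0; 0 -0.03 -0.08 0.4 0 0; 0 -0.03 -0.05 0.2 0 0; 0 0 0 0 0 0; 0 0 0 0 0 0"}}

```text
clock: 28.05
position: [0.5128, 0.0495, 0.0949]
eef_rot: [0.709, 0.704, -0.022, -0.022]
wrist_force: [-8.6, -0.5, -1.4]
finger_gap: 0.0065
```

Run:
```python
from h import *
s=manip.sense();print(s["clock"],s["position"],s["wrist_force"],s["finger_gap"])
t=manip.snapshot("scene");tp=manip.snapshot("top");w=manip.snapshot("wrist")
for c in("scene","wrist","top"):
    for n in("lid_handle","push_post","opening_station"):
        for r in manip.pinpoint(n,c)[:1]: print(n,c,round(r["score"],2),np.round(r["position"],1),np.round(atz(c,r["position"],.115),4))
# expected lid outline for angles (hinge .6255,.0495,.099)
img=cv2.resize(t[130:250,190:350],None,fx=4.8,fy=4.8,interpolation=cv2.INTER_CUBIC)
for th,col in((0,(0,0,255)),(.12,(0,255,0)),(.2,(255,0,0))):
    pts=[]
    for x,y in((-.138,.071),(-.138,-.071),(.004,-.071),(.004,.071)):
        z=.008; X=np.array([.6255+x*np.cos(th)+z*np.sin(th),.0495+y,.099-x*np.sin(th)+z*np.cos(th)])
        p=proj("scene",X);pts.append([(p[1]-190)*4.8,(p[0]-130)*4.8])
    cv2.polylines(img,[np.int32(pts)],True,col,1)
cv2.imwrite("pics/q.png",img)
```

```text
28.05 [0.51281906 0.04945863 0.09493121] [-8.56904585 -0.48127424 -1.40597575] 0.006541691960990002
lid_handle scene 0.58 [185.5 281.3] [0.525 0.018 0.115]
push_post scene 0.66 [168.1 304.7] [ 0.4968 -0.0648  0.115 ]
opening_station scene 0.83 [169.  303.1] [ 0.4991 -0.0599  0.115 ]
lid_handle wrist 0.73 [264.1 257.1] [0.5146 0.0284 0.115 ]
lid_handle top 0.76 [217.9 265. ] [0.531  0.0488 0.115 ]
opening_station top 0.87 [229.5 309.3] [ 0.4978 -0.0595  0.115 ]
```

View pics/q.png

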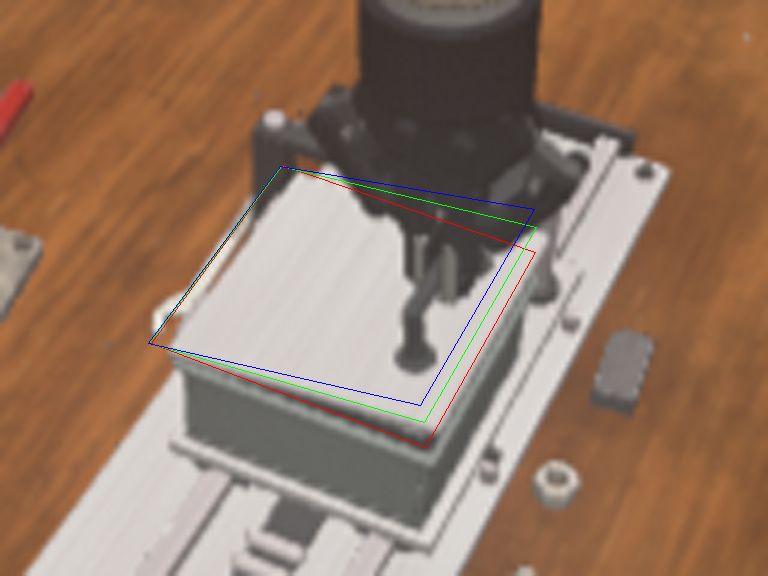

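The overlay puts the lid's front edge near the 0.12 rad outline, with an open wedge at the front. Kinematics agree (13.8 mm over 115 mm) and sideways force is about 0, so I'm handing in.

Run:
```python
from h import *
s=manip.sense();print(s["clock"],s["position"],s["wrist_force"],s["finger_gap"],np.abs(s["qvel"]).max())
manip.sign_off()
```

```text
28.65 [0.51280991 0.04947521 0.09493723] [-8.19876381 -0.21517528 -1.71815066] 0.006357280050418292 0.001618820090613174
the job is handed in; nothing more can be done
```

I gripped the push post and drew the carrier into the middle detent. I then pinched the lid handle, broke the seal, and handed in at 28.7 s of the 51 s limit, still holding the lid open at about 0.12 rad. The sign-off gave no verdict, so these are my own checks.

**Last checks**
- **Carrier:** after I released the post, the wrist camera put it within 1 mm of the opening station. The hold-down arm cleared the lid by about 7–8 mm. The force climbed to about 12 N and fell away as the pin went in. Sideways force on the handle at the end was about 0.2 N.
- **Lid:** the handle rose 13.8 mm, which gives about 0.12 rad, or roughly 16–17 mm at the front edge. An outline overlaid on the scene picture agreed, though only to about 0.1–0.12 rad. The arm was still and the fingers were gripping.
- **Bystanders:** I did not measure the loose parts again at the end. The arm worked only above the slide, and there was no sign of contact with them.

**What disagreed or failed**
- **Fingertips:** they sit roughly 36–40 mm above the reported tool point. Because of this, my first push and first grip passed over the post without touching it. I found the cause in the pictures and went lower.
- **Seal force:** it took about 31 N at the wrist sensor to break the seal, where 13 N was stated. I never found out why. The lid rose only to about 0.08 rad when it let go.

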